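# Feed the valve pistons into the parts tub by its lid lever

### The job

Press the red lever on the front of the clear parts tub all the way down, so that its blue lid swings fully open and both brass valve pistons waiting on the ramp roll into the tub by themselves. Then ease the lever back up so that the lid comes down gently and shuts without slamming, and leave the tub closed with both pistons inside. Do not touch the lid or the pistons, and leave the other things on the bench where they are.

Things in the scene. Friction and masses are not known exactly. Their poses are not given: they have to be found in the camera images.
- tub: clear plastic parts tub, fixed to the bench, 180 mm (x) by 200 mm (y) by 120 mm high, inner floor (blue felt) 30 mm above the bench. Origin: centre of its underside. The lever is on its -x side (front), the lid is hinged along the top of its +x side; a fixed aluminium ramp, up to 140 mm high and reaching y = 200 mm, slopes down to its +y side. A dark steel channel hides the lever-to-lid link.
- lever_pad (a point): centre of the top face of the lever's red press pad (40 mm along the lever, 46 mm wide); moves with the lever. At rest 109 mm above the bench, 216 mm in front of the tub's origin, tilted 0.25 rad up; fully pressed 52 mm above the bench at a hard stop, tilted 0.25 rad down. Its path stays within 5 mm of a vertical line. Pressing takes about 1 to 7 N, least when down; only the lid's weight brings it back up.
- lever_pivot (a point): the lever's axle, fixed on the tub 106 mm in front of its origin, 75 mm above the bench, along the tub's y. The lever reaches 115 mm forward from it to the middle of the pad, whose face is 6 mm above the lever's centre line.
- lever (a joint): angle of the lever, rad: 0 = up at rest (lid shut), 0.5 = pressed fully down against its stop.
- lid: the blue lid, 188 mm by 214 mm, hinged at the back; origin on its underside, 120 mm straight above the tub's origin when shut; level when shut, tilted 1.1 rad when fully open. It always turns 2.2 times as far as the lever. Let go, it falls shut by its own weight and slams; raising the pad steadily over 2 to 3 s lets it down gently.
- lid_front (a point): middle of the front edge of the blue lid, on its top; moves with the lid. A 30 mm skirt hanging on the lid's +y side bars the foot of the ramp while the lid is shut. The lid reaches 186 mm forward from its hinge line, which lies 90 mm behind the tub's origin and 120 mm up. Fully open, its front edge stands about 285 mm above the bench.
- piston1: brass valve piston, a cylinder 25 mm in diameter and 60 mm long lying along its own x, 70 g; origin at its centre. It waits at the foot of the ramp against the lid's skirt and rolls into the tub by itself when the lid opens, within about a second.
- piston2: the second such piston, lying behind the first on the ramp; it follows the first.
- mouthpiece1: a brass cup mouthpiece standing on its rim, 27 mm wide, 85 mm tall (bystander; origin at the centre of its underside)
- mouthpiece2: a silver-coloured cup mouthpiece standing on its rim, 27 mm wide, 85 mm tall (bystander; origin at the centre of its underside)
- oil_bottle: a small white oil bottle with a blue cap, 36 mm wide, 95 mm tall (bystander; origin at the centre of its underside)
- slide_ring: a brass ring lying flat, 52 mm across, 18 mm high (bystander; origin at the centre of its underside)
- screwdriver: a screwdriver with a red handle lying flat, 170 mm long (bystander; origin at the centre of its underside)
- brush: a cleaning brush lying flat, 200 mm long (bystander; origin at the centre of its underside)
- cup: a blue mug, 80 mm wide, 90 mm tall (bystander; origin at the centre of its underside)
Things that resemble listed ones, but are neither listed nor needed, are in the scene too. What is shaped like the piston1 but black or turquoise is not meant.

How it is judged (in metres and radians):
On the way:
1. the lever is held down: the lid stands fully open (past 0.98 rad of 1.1) and both pistons lie in the tub (angle between lid's own z axis and vertical above 0.98 rad and x of piston1 in the frame of tub between -0.09 and 0.09 m and y of piston1 in the frame of tub between -0.098 and 0.098 m and z of each of piston1, piston2 in the frame of tub below 0.084 m and x of piston2 in the frame of tub between -0.09 and 0.09 m and y of piston2 in the frame of tub between -0.098 and 0.098 m), for 0.2 s.
At the end, for the whole second after the job is handed in: the lid is shut (within 0.03 rad), the lever is back up, and both pistons lie at rest inside the tub, below its rim (angle between lid's own z axis and vertical below 0.03 rad and value of joint lever below 0.02 rad and x of piston1 in the frame of tub between -0.09 and 0.09 m and y of piston1 in the frame of tub between -0.098 and 0.098 m and z of each of piston1, piston2 in the frame of tub below 0.084 m and x of piston2 in the frame of tub between -0.09 and 0.09 m and y of piston2 in the frame of tub between -0.098 and 0.098 m and linear speed of each of piston1, piston2 below 0.02 m/s); the robot touches nothing.
It fails at once if the lid slammed: in the last 0.3 rad it was closing faster than 1.6 rad/s (lever 0.73 rad/s) (value of joint lever below 0.136 rad and velocity of joint lever below -0.73 rad/s).
It fails at once if the lid itself was touched by the robot (contact force between any of the fingers, the arm and lid above 0.5 N).
It fails at once if a piston was touched by the robot (contact force between any of the fingers, the arm and piston1 above 0.3 N or contact force between any of the fingers, the arm and piston2 above 0.3 N).
It fails at once if a bystander was moved by more than 15 mm (distance of any of mouthpiece1, mouthpiece2, oil_bottle, slide_ring, screwdriver, brush, cup from where it was at the start of the episode above 0.015 m).
It also fails if it takes over 48 s, if anything falls off the work surface, if the arm or the gripper's body presses on something with over 40 N, if the wrist force passes 120 N, or if a joint passes its speed limit or range.

### The arm

A 6-joint arm with a two-finger parallel gripper is mounted at the origin on the work surface. World frame = base frame: x ahead of the robot, y to its left, z up, the work surface at z = 0. Lengths are in mm, angles in rad, forces in N, time in s.
With the tool pointing down it reaches from about 350 to 850 mm from the base axis. Payload 8.1 kg.
Tool frame: the origin (TCP) lies on the centre line of the jaws, within the pads' length; the fingertips stand 11 mm ahead of it and the grasp point (between the pads) lies 8 mm behind it; z points along the fingers, y is the line along which they close (so a half turn about z gives the same grasp; the last joint's range is limited). The gripper opens to 93 mm and grips with 3 to 60 N. Pads are 15 mm wide; open, the fingers measure 128 mm over their backs; the gripper's body (75 mm by 188 mm) begins 65 mm behind the grasp point.
Start: joints at [-1.348, 0.13, 1.488, -0, 1.523, -0.085], TCP at [181.798, -571.8, 229.635] pointing down, gripper open.
Joint ranges: [-2.96, 2.96], [-0.89, 2.26], [0.02, 2.5], [-1.34, 4.48], [0, 2.73], [-2.66, 2.66]. Speed limits (rad/s): [2.39, 2.39, 2.79, 3.14, 3.14, 3.14].

### API

Orientations are given as [roll, pitch, yaw] about the fixed x, y, z axes, in that order (R = Rz(yaw) Ry(pitch) Rx(roll)).
In Python, from rig import robot gives the robot as it stands.
- The arm moves only by the tool jog_arm, never from a script. Its argument "motion" is a list of rows, each a list of 3 entries, a list of its own where there are three numbers: the shift along the tool's x, y, z in m, then the turn about the tool's z in rad, then the finger opening in m, from 0 to 0.093. In form: [[[x, y, z], spin, grip], ...]. A call has 1 to 10 rows; each row is the pose to reach, as a shift and turn from the pose commanded when the call began, along the tool's axes at that moment; what a row does not reach only later rows make up. A row lasts 1/12 s, in which the tool goes at most 41.7 mm and 7.16 degrees, less where a joint would pass 70% of its speed; a pose out of reach is approached as far as the arm can. A call with a gripper value outside its range is refused whole. The fingers move at their own pace and stop on an object; "squeeze" is the grip in N (left out, the last holds). Time passes only in rows, so rows that repeat a pose let the fingers close. It gives the time, the measured TCP pose, the force, the opening and the grip force at its end, in the units of the state.
- robot.observe(): the state, without advancing time (a new reading comes with each control period).
- robot.grab_frame(name): name is "side" or "top"; returns the picture (384x512x3 uint8, red, green, blue); there is no depth.
- robot.get_calibration(name): a dict with "fx", "fy", "cx", "cy" (pixels), "R" (3x3) and "t" (3): a world point X has camera coordinates R X + t. Camera axes: x right, y down, z forward; pixel columns grow to the right and rows downward; lengths in mm; the calibration is good to about 2 mm. A picture is of the moment at which its call begins. get_calibration takes no time and is no camera call.
- robot.job_done(): hands the job in; it is judged then, once.
Trained networks look in the newest picture that a camera, given by its name, has taken for a name from the list of things; names that differ only in an ending like _2 or _b are one class to them, and where a whole thing is asked for, a point or a joint stands for the part that bears it (a point fixed in the world has none). Each returns a list of dicts, best first, with "p" (0 to 1); they miss things now and then, are a little off and sometimes report something else, mostly with a low value. They report only what shows in the picture. A call takes as long as a camera call. They do not tell look-alikes from the thing itself.
- robot.cut_out(camera, name): "mask" (384x512 bool, what is visible of it) and "point" ([row, column] in pixels, amid what is visible of it).
The state is a dict: "time_s": time; "qpos": joint angles; "qd": joint speeds; "joint_torque": joint torques, N m; "position": TCP position; "tool_rot": TCP orientation; "ft_force": force on the tool from outside, world axes, zero at the start; "torque": the same for the moment, N m; "grip_width": finger opening in mm; "grip_force": force on a finger pad.
Only numpy, scipy, OpenCV 4.12 (cv2) and the standard library are available. Lean on these libraries where they do the work, as an engineer would, in place of code of your own. Each camera call takes 0.05 s, during which the arm holds its last target. There are 200 camera calls.

## Working session

There is one attempt and no reset: what is moved stays moved. The work goes in short steps, Python scripts to look and compute and a tool call to move; the robot and the scene stay as the last step left them, time stands still between calls to the robot, and variables do not carry over. Pictures are saved under pics/ and viewed, at most 10 in all, crops included, and the job is handed in when it is done.

Besides the shell and the picture viewer there is one more tool, called after "Emit:" as name([rows], argument=value, ...), one row to a line, values as JSON. jog_arm: Moves the arm, as the interface text tells. Its arguments: {"type":"object","properties":{"motion":{"type":"array"},"squeeze":{"type":"number"}},"required":["motion"]}

```bash
mkdir -p pics; cat > h.py <<'E'
import numpy as np,cv2
from rig import robot
def ray(cam,rc):
    c=robot.get_calibration(cam);R=np.array(c["R"]);t=np.array(c["t"])
    d=R.T@np.array([(rc[1]-c["cx"])/c["fx"],(rc[0]-c["cy"])/c["fy"],1]);return -R.T@t,d
def atz(cam,rc,z):
    o,d=ray(cam,rc);return o+d*(z-o[2])/d[2]
def proj(cam,X):
    c=robot.get_calibration(cam);p=np.array(c["R"])@np.array(X)+np.array(c["t"])
    return np.array([c["cy"]+c["fy"]*p[1]/p[2],c["cx"]+c["fx"]*p[0]/p[2]])
E
python3 - <<'E'
from h import *
a=robot.grab_frame("top");b=robot.grab_frame("side")
for n,z in (("top",0),("side",0)):
    im=a if n=="top" else b
    cv2.imwrite(f"pics/{n}0.png",cv2.resize(im[:,:,::-1],(800,600)))
H=dict(lever_pad=105,lid_front=122,piston1=150,tub=60)
for cam in("top","side"):
    for n,z in H.items():
        for r in robot.cut_out(cam,n)[:3]:
            print(cam,n,round(r["p"],2),np.round(r["point"]),r["mask"].sum(),np.round(atz(cam,r["point"],z)))
print(robot.observe())
E
```

```text
top lever_pad 0.62 [214. 258.] 333 [512.  30. 105.]
top lid_front 0.82 [156. 266.] 3627 [704.  10. 122.]
top piston1 0.48 [136. 209.] 111 [761. 199. 150.]
top piston1 0.42 [216. 235.] 111 [497. 104. 150.]
top tub 0.61 [163. 263.] 4827 [696.  18.  60.]
top tub 0.41 [193. 313.] 94 [ 595. -153.   60.]
side lever_pad 0.57 [193. 270.] 164 [504.  41. 105.]
side lid_front 0.97 [185. 229.] 1673 [682.  32. 122.]
side lid_front 0.26 [228. 257.] 53 [534. 279. 122.]
side piston1 0.59 [220. 267.] 50 [498. 260. 150.]
side piston1 0.51 [230. 192.] 87 [768. 350. 150.]
side tub 0.88 [190. 231.] 2648 [681.  -9.  60.]
{'time_s': 0.5, 'qpos': array([-1.34839748e+00,  1.30431797e-01,  1.48825390e+00, -3.12578483e-06,
        1.52298941e+00, -8.53694173e-02]), 'qd': array([-6.35503816e-05, -8.68900736e-04,  1.11886425e-03,  8.30145651e-04,
        1.02736091e-04,  1.37164030e-03]), 'joint_torque': array([ 1.34864604e-04, -5.59169483e+01, -4.91571128e+01,  7.66630727e-02,
        2.42421491e-02, -5.01961199e-05]), 'position': array([ 181.79297905, -571.77657614,  229.58657482]), 'tool_rot': array([-3.14151023e+00, -3.92004053e-06,  3.07768410e-01]), 'ft_force': array([-1.40055251,  0.1784858 ,  0.50545782]), 'torque': array([-0.01280827, -0.03358703,  0.05740978]), 'grip_force': 0.0, 'grip_width': 93.14103890364572}
```

View pics/top0.png

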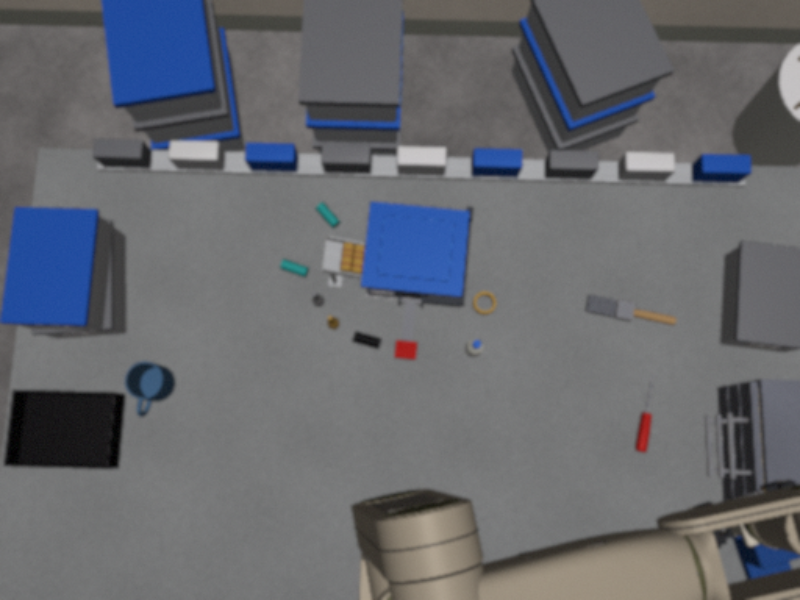

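View pics/side0.png

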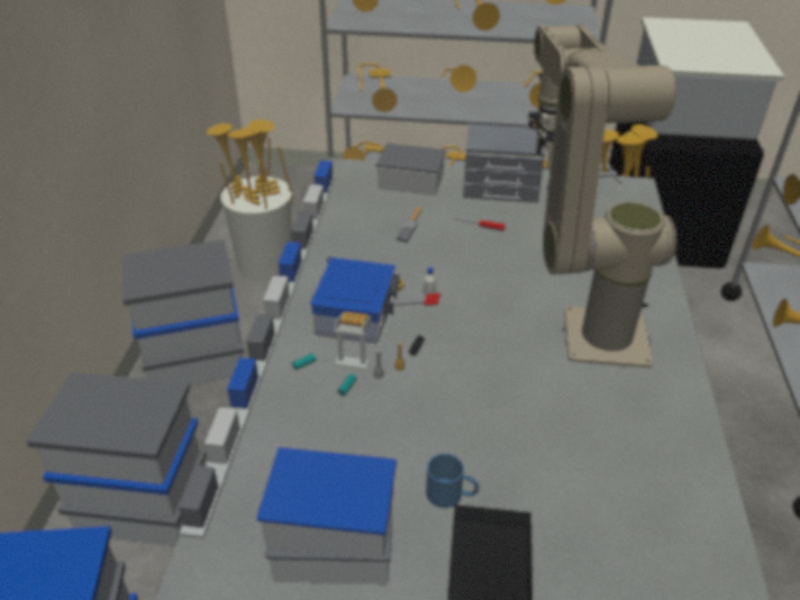

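The top view shows the blue lid at about (415,250) and the brass pistons at (352,258) on the ramp. The red pad is at (405,350), a black decoy at (367,340) and the oil bottle at (475,347). The side view agrees: lid (355,290), pad (432,299), brass pistons (352,320). The screwdriver handle at (643,432) is also red, but it is away from the tub. The pad at (405,350) sits on the tub's lever, so that is the one meant.

```bash
python3 - <<'E'
from h import *
a=robot.grab_frame("top");b=robot.grab_frame("side")
m=robot.cut_out("top","lid_front")[0]["mask"].astype(np.uint8)
c=max(cv2.findContours(m,0,1)[0],key=cv2.contourArea)[:,0,:]
P=np.array([atz("top",(v,u),130)[:2] for u,v in c],np.float32)
print("lid",cv2.minAreaRect(P))
for cam,im,y0,y1,x0,x1 in(("top",a,205,240,240,280),("side",b,180,202,262,290)):
    h=im.astype(int);r=(h[...,0]>120)&(h[...,1]<80)&(h[...,2]<80)
    rr=np.argwhere(r);rr=rr[(rr[:,0]>y0)&(rr[:,0]<y1)&(rr[:,1]>x0)&(rr[:,1]<x1)]
    print(cam,len(rr),rr.mean(0),rr.min(0),rr.max(0),atz(cam,rr.mean(0),107))
    if cam=="top":
        Q=np.array([atz(cam,p,109)[:2] for p in rr],np.float32);print(cv2.minAreaRect(Q))
cr=cv2.resize(a[120:245,190:330,::-1],None,fx=5,fy=4.8,interpolation=cv2.INTER_CUBIC)
cv2.imwrite("pics/crop.png",cr)
E
```

```text
lid ((697.1456298828125, 11.892997741699219), (215.33119201660156, 188.67005920410156), 85.25802612304688)
top 153 [223.50326797 259.34640523] [218 253] [229 266] [481.19345259  25.4026776  107.        ]
((481.0073547363281, 24.897083282470703), (36.06328201293945, 42.448448181152344), 1.498868465423584)
side 55 [191.01818182 276.14545455] [188 272] [194 280] [481.22088965  28.98763532 107.        ]
```

View pics/crop.png

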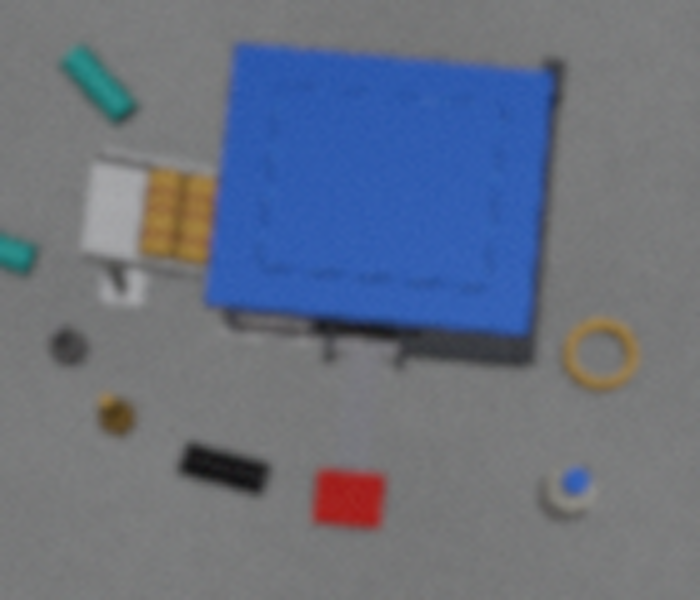

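The crop confirms that the red pad at (350,498) is joined by the lever to the blue-lidded tub, with the pistons on its ramp at (180,215). Pad centre is about (481, 27) mm and tub yaw about -0.075. I'll swing over to it with the gripper closed.

Emit:
jog_arm([
  [[0.03, -0.03, 0], 0.05, 0],
  [[0.06, -0.06, 0], 0.1, 0],
  [[0.09, -0.09, 0], 0.15, 0],
  [[0.118, -0.12, 0], 0.2, 0],
  [[0.146, -0.15, 0], 0.25, 0],
  [[0.175, -0.18, 0], 0.3, 0],
  [[0.204, -0.21, 0], 0.35, 0],
  [[0.233, -0.24, 0], 0.383, 0],
  [[0.262, -0.27, 0], 0.383, 0],
  [[0.292, -0.3, 0], 0.383, 0],
])

```text
time_s: 1.48
position: [368.7, -197.4, 230.0]
tool_rot: [3.141, -0.001, -0.076]
ft_force: [1.3, -0.4, -0.0]
grip_width: 31.0
grip_force: 0.0
```

Emit:
jog_arm([
  [[0.016, -0.038, 0], 0, 0],
  [[0.032, -0.076, 0], 0, 0],
  [[0.048, -0.115, 0], 0, 0],
  [[0.063, -0.154, 0], 0, 0],
  [[0.079, -0.193, 0], 0, 0],
  [[0.09, -0.22, 0.01], 0, 0],
  [[0.095, -0.232, 0.03], 0, 0],
  [[0.095, -0.232, 0.05], 0, 0],
  [[0.095, -0.232, 0.07], 0, 0],
  [[0.095, -0.232, 0.07], 0, 0],
])

```text
time_s: 2.32
position: [477.8, 25.6, 155.3]
tool_rot: [3.141, 0.007, -0.074]
ft_force: [0.1, -0.1, -0.8]
grip_width: 0.5
grip_force: 0.0
```

```bash
python3 - <<'E'
from h import *
a=robot.grab_frame("top");b=robot.grab_frame("side");o=robot.observe()
print(o["position"],o["tool_rot"],o["ft_force"],o["grip_width"])
A=cv2.resize(a[150:270,200:320,::-1],(400,400));B=cv2.resize(b[130:250,190:310,::-1],(400,400))
cv2.imwrite("pics/above.png",np.hstack([A,B]))
E
```

```text
[479.84735683  25.02724854 159.42301344] [ 3.14153874e+00  1.64241977e-03 -7.51328733e-02] [-0.56033992  0.06550658  0.66889898] 0.28179726890747137
```

View pics/above.png

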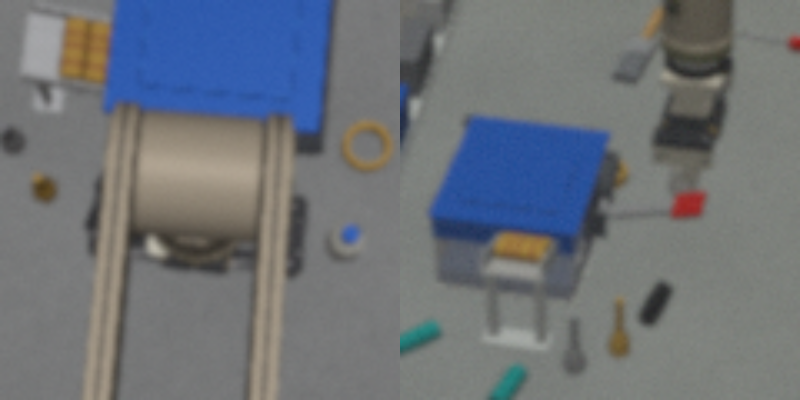

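The crop shows the closed fingers just above the red pad at (688,203), clear of the lid and the mouthpieces. Pressing now.

Emit:
jog_arm([
  [[0, 0, 0.015], 0, 0],
  [[0, 0, 0.028], 0, 0],
  [[0, 0, 0.034], 0, 0],
  [[0, 0, 0.04], 0, 0],
  [[0, 0, 0.046], 0, 0],
  [[0, 0, 0.052], 0, 0],
  [[0, 0, 0.058], 0, 0],
  [[0, 0, 0.064], 0, 0],
  [[0, 0, 0.07], 0, 0],
  [[0, 0, 0.076], 0, 0],
])

```text
time_s: 3.25
position: [480.4, 25.0, 83.0]
tool_rot: [3.142, 0.0, -0.075]
ft_force: [-0.8, 0.2, 2.0]
grip_width: 0.4
grip_force: 1.3
```

Emit:
jog_arm([
  [[0, 0, 0.006], 0, 0],
  [[0, 0, 0.011], 0, 0],
  [[0, 0, 0.015], 0, 0],
  [[0, 0, 0.018], 0, 0],
  [[0, 0, 0.02], 0, 0],
  [[0, 0, 0.02], 0, 0],
  [[0, 0, 0.02], 0, 0],
  [[0, 0, 0.02], 0, 0],
])

```text
time_s: 3.92
position: [480.9, 25.0, 65.3]
tool_rot: [3.142, -0.001, -0.075]
ft_force: [-7.2, 0.2, 19.6]
grip_width: 0.9
grip_force: 10.0
```

The lever is on its stop, with 20 N of contact force. I'll hold it while the pistons roll, then look.

Emit:
jog_arm([
  [[0, 0, 0], 0, 0],
  [[0, 0, 0], 0, 0],
  [[0, 0, 0], 0, 0],
  [[0, 0, 0], 0, 0],
  [[0, 0, 0], 0, 0],
  [[0, 0, 0], 0, 0],
  [[0, 0, 0], 0, 0],
  [[0, 0, 0], 0, 0],
  [[0, 0, 0], 0, 0],
  [[0, 0, 0], 0, 0],
])

```text
time_s: 4.75
position: [480.9, 25.0, 65.4]
tool_rot: [3.142, -0.001, -0.075]
ft_force: [-8.1, -0.0, 19.3]
grip_width: 0.0
grip_force: 10.0
```

```bash
python3 - <<'E'
from h import *
a=robot.grab_frame("top");b=robot.grab_frame("side");o=robot.observe()
print(o["time_s"],o["position"],o["ft_force"])
A=cv2.resize(a[120:240,200:320,::-1],(400,400));B=cv2.resize(b[120:240,190:310,::-1],(400,400))
cv2.imwrite("pics/open.png",np.hstack([A,B]))
E
```

```text
4.85 [480.89261023  25.01766718  65.36561251] [-7.90831568  0.94982111 19.01009603]
```

View pics/open.png

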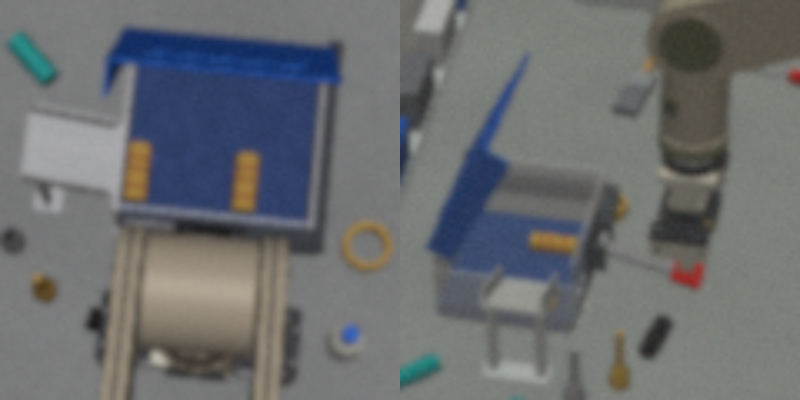

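The lid is fully open. One piston lies mid-tub at (247,180). The other is at the +y wall at (137,170) and hidden behind the ramp in the side view, so it is low in the tub. I'll hold a little longer and check that they have settled.

Emit:
jog_arm([
  [[0, 0, 0], 0, 0],
  [[0, 0, 0], 0, 0],
  [[0, 0, 0], 0, 0],
  [[0, 0, 0], 0, 0],
  [[0, 0, 0], 0, 0],
  [[0, 0, 0], 0, 0],
  [[0, 0, 0], 0, 0],
  [[0, 0, 0], 0, 0],
  [[0, 0, 0], 0, 0],
  [[0, 0, 0], 0, 0],
])

```text
time_s: 5.68
position: [480.9, 25.0, 65.4]
tool_rot: [3.142, -0.001, -0.075]
ft_force: [-7.8, -0.8, 18.4]
grip_width: 0.8
grip_force: 10.0
```

```bash
python3 - <<'E'
from h import *
a=robot.grab_frame("top")
c,s=np.cos(-.075),np.sin(-.075);T=np.array([697,11.9])
for r in robot.cut_out("top","piston1"):
    d=atz("top",r["point"],43)[:2]-T;print(round(r["p"],2),r["point"],r["mask"].sum(),"tub xy",[c*d[0]+s*d[1],-s*d[0]+c*d[1]])
cv2.imwrite("pics/open2.png",cv2.resize(a[130:200,215:305,::-1],(720,560),interpolation=cv2.INTER_CUBIC))
E
```

```text
0.6 [170.6, 190.2] 124 tub xy [np.float64(-49.00412486754421), np.float64(255.13244496530555)]
0.49 [177.6, 273.4] 117 tub xy [np.float64(-44.5361806519693), np.float64(-34.2106146416589)]
0.49 [135.1, 206.2] 115 tub xy [np.float64(83.82486101312612), np.float64(215.4807877998257)]
0.46 [168.2, 241.4] 110 tub xy [np.float64(-22.53046709655788), np.float64(79.48541632135378)]
```

View pics/open2.png

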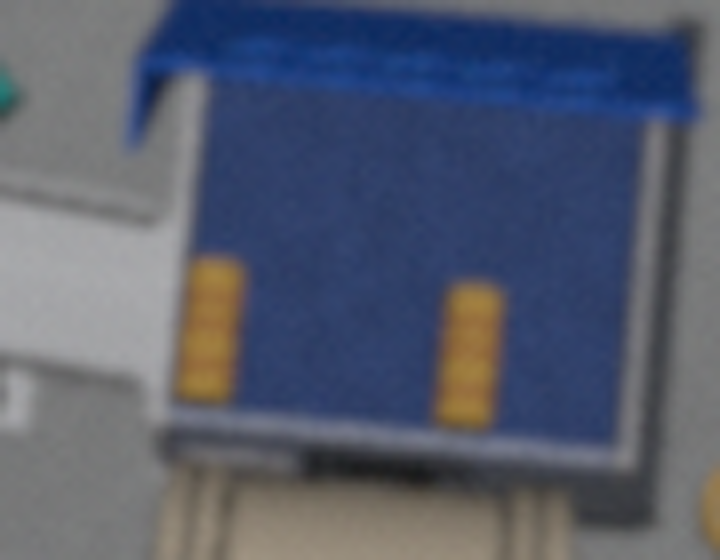

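Both pistons now lie inside the tub, at tub-frame y of about +79 and -34 mm; the other two detections are the turquoise decoys. Easing the lever up at 2 mm per row.

Emit:
jog_arm([
  [[0, 0, -0.002], 0, 0],
  [[0, 0, -0.004], 0, 0],
  [[0, 0, -0.006], 0, 0],
  [[0, 0, -0.008], 0, 0],
  [[0, 0, -0.01], 0, 0],
  [[0, 0, -0.012], 0, 0],
  [[0, 0, -0.014], 0, 0],
  [[0, 0, -0.016], 0, 0],
  [[0, 0, -0.018], 0, 0],
  [[0, 0, -0.02], 0, 0],
])

```text
time_s: 6.62
position: [480.4, 25.0, 83.8]
tool_rot: [3.142, 0.0, -0.075]
ft_force: [-1.8, 0.6, 1.7]
grip_width: 0.3
grip_force: 0.8
```

Emit:
jog_arm([
  [[0, 0, -0.002], 0, 0],
  [[0, 0, -0.004], 0, 0],
  [[0, 0, -0.006], 0, 0],
  [[0, 0, -0.008], 0, 0],
  [[0, 0, -0.01], 0, 0],
  [[0, 0, -0.012], 0, 0],
  [[0, 0, -0.014], 0, 0],
  [[0, 0, -0.016], 0, 0],
  [[0, 0, -0.018], 0, 0],
  [[0, 0, -0.02], 0, 0],
])

```text
time_s: 7.45
position: [480.9, 24.9, 104.1]
tool_rot: [-3.142, -0.001, -0.075]
ft_force: [1.1, -0.3, 1.7]
grip_width: 0.5
grip_force: 1.0
```

Emit:
jog_arm([
  [[0, 0, -0.002], 0, 0],
  [[0, 0, -0.004], 0, 0],
  [[0, 0, -0.006], 0, 0],
  [[0, 0, -0.008], 0, 0],
  [[0, 0, -0.01], 0, 0],
  [[0, 0, -0.012], 0, 0],
  [[0, 0, -0.014], 0, 0],
  [[0, 0, -0.016], 0, 0],
  [[0, 0, -0.018], 0, 0],
  [[0, 0, -0.02], 0, 0],
])

```text
time_s: 8.28
position: [480.2, 25.0, 123.7]
tool_rot: [3.142, 0.001, -0.075]
ft_force: [0.4, -0.1, -0.2]
grip_width: 0.3
grip_force: 0.0
```

Contact force is gone, so the lid is shut. Lifting straight up slowly, then clear.

Emit:
jog_arm([
  [[0, 0, -0.002], 0, 0],
  [[0, 0, -0.004], 0, 0],
  [[0, 0, -0.008], 0, 0],
  [[0, 0, -0.02], 0, 0],
  [[0, 0, -0.035], 0, 0],
  [[0, 0, -0.05], 0, 0],
  [[-0.02, 0, -0.065], 0, 0],
  [[-0.04, 0, -0.08], 0, 0],
  [[-0.05, 0, -0.09], 0, 0],
  [[-0.05, 0, -0.09], 0, 0],
])

```text
time_s: 9.12
position: [430.7, 28.9, 217.1]
tool_rot: [-3.141, -0.004, -0.075]
ft_force: [-0.2, -1.6, 0.6]
grip_width: 0.7
grip_force: 0.0
```

```bash
python3 - <<'E'
from h import *
a=robot.grab_frame("top");b=robot.grab_frame("side");o=robot.observe()
print(o["time_s"],o["position"],o["ft_force"])
A=cv2.resize(a[120:240,200:320,::-1],(400,400));B=cv2.resize(b[120:240,190:310,::-1],(400,400))
cv2.imwrite("pics/end.png",np.hstack([A,B]))
E
```

```text
9.2167 [431.17319389  28.7083371  214.65022124] [ 0.34827385 -0.29444251 -0.04908866]
```

View pics/end.png

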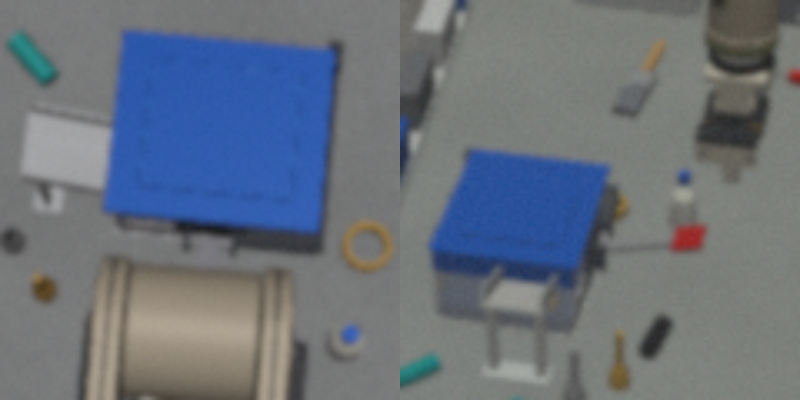

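The lid is shut at (220,130), the ramp is empty, the pad is back up at (688,238) and the gripper is clear. Handing in.

```bash
python3 -c "
from rig import robot
print(robot.job_done())"
```

```text
the job is handed in; nothing more can be done
None
```

Job handed in at about 9 s of robot time: both brass pistons rolled into the tub, the lid was let down gently and is shut with the lever back up, and the gripper is clear; the hand-in call returned no verdict.

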